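Re-rack stripped machine parts in reverse order for reassembly

ROBOT

A 7-joint arm with a two-finger parallel gripper is mounted at the origin on a cart in front of the work surface, level with it; the furniture and walls round the work are solid. World frame = base frame: x ahead of the robot, y to its left, z up, the work surface at z = 0. Lengths are in m, angles in rad, forces in N, time in s.
With the tool pointing down it reaches from about 0.4 to 0.875 m from the base axis. Payload 19.3 kg.
Tool frame: the origin (TCP) lies at the very end of the fingers, on their centre line; the grasp point (between the pads) lies 19 mm behind it; z points along the fingers, y is the line along which they close (so a half turn about z gives the same grasp; the last joint's range is limited). The gripper opens to 85 mm and grips with 20 to 120 N. Pads are 22 mm wide; open, the fingers measure 114 mm over their backs; the gripper's body (76 mm by 85 mm) begins 54 mm behind the grasp point. The pads swing forward as they close: fully open they stand 13 mm farther back than shut.
Start: joints at [-1.191, 0.521, -0.036, 1.599, 0.021, 1.021, -0.113], TCP at [0.272, 0.563, 0.206] pointing down, gripper open.
Joint ranges: [-2.91, 2.91], [-0.3, 2.13], [-1.5, 1.42], [0.17, 2.43], [-1.26, 4.41], [0.16, 1.93], [-2.52, 2.52]. Speed limits (rad/s): [1.89, 1.89, 2.39, 2.39, 3.01, 3.01, 3.01].

INTERFACE

Orientations are given as [roll, pitch, yaw] about the fixed x, y, z axes, in that order (R = Rz(yaw) Ry(pitch) Rx(roll)).
In Python, from workcell import bot gives the robot as it stands.
- The arm moves only by the tool carry_out, never from a script. Its argument "rows" is a list that holds one entry, the list of rows, each a list of 4 numbers: the shift along the tool's x, y, z in m, then the turn about the tool's z in degrees. In form: [[[x, y, z, twist], ...]]. A call has 1 to 12 rows; each row is the pose to reach, as a shift and turn from the pose commanded when the call began, along the tool's axes at that moment; what a row does not reach only later rows make up. A row lasts 1/12 s, in which the tool goes at most 41.7 mm and 7.16 degrees, less where a joint would pass 70% of its speed; a pose out of reach is approached as far as the arm can. A call with a gripper value outside its range is refused whole. "grip" is the finger opening in m, from 0 to 0.0854, set as the call begins (left out, the last holds). The fingers move at their own pace and stop on an object; "grip_force" is the grip in N (left out, the last holds). Time passes only in rows, so rows that repeat a pose let the fingers close. It gives the time, the measured TCP pose, the force, the opening and the grip force at its end, in the units of the state.
- bot.observe(): the state, without advancing time (a new reading comes with each control period).
- bot.grab_frame(name): name is "scene" or "top" or "wrist"; returns a dict with "pixels" (480x640x3 uint8, red, green, blue), "K" (3x3 intrinsics, pixels), "k1" (the pictures are not rectified: a ray, as slopes to the right and down, at radius r is drawn at 1 + k1 r^2 times it, then the intrinsics apply), "pose" (4x4, takes a point from camera to world coordinates). Camera axes: x right, y down, z forward; pixel columns grow to the right and rows downward; lengths in m; the calibration is good to about 2 mm. A picture is of the moment at which its call begins. There is no depth.
- bot.job_done(): hands the job in; it is judged then, once.
Trained networks look in a picture, given as the dict that the camera call returned (one of the last four; its "shot" number tells which), for a name from the list of things; names that differ only in an ending like _2 or _b are one class to them, and where a whole thing is asked for, a point or a joint stands for the part that bears it (a point fixed in the world has none). Each returns a list of dicts, best first, with "conf" (0 to 1); they miss things now and then, are a little off and sometimes report something else, mostly with a low value. They report only what shows in the picture. A call takes as long as a camera call. They do not tell look-alikes from the thing itself.
- bot.look_for(picture, label): "position" ([column, row] in pixels, amid what is visible of it).
- bot.regions_of(picture, label): "region" (480x640 bool, what is visible of it) and "position" ([column, row] in pixels, amid what is visible of it).
- bot.spot_point(picture, label): "position" ([column, row] in pixels: a listed point, or the origin of a listed thing).
The state is a dict: "clock": time; "qpos": joint angles; "qd": joint speeds; "joint_efforts": joint torques, N m; "position": TCP position; "tool_rot": TCP orientation; "force": force on the tool from outside, world axes, zero at the start; "moment": the same for the moment, N m; "grip_width": finger opening in m; "finger_force": force on a finger pad.
Only numpy, scipy, OpenCV 4.12 (cv2) and the standard library are available. Lean on these libraries where they do the work, as an engineer would, in place of code of your own. Each camera call takes 0.05 s, during which the arm holds its last target. There are 200 camera calls.

TASK

The four parts on the blue rack stand in the order in which they came off the machine; for reassembly, move them all to the empty aluminium rack in the reverse order, so that the part nearest the red end bar of the blue rack ends farthest from the red end bar of the aluminium one, and so on down the row. Stand each part, the same way up as it stood before, centred on a yellow seat of its own. Leave the screwdriver, the marker pen and the scoop where they lie.

Things in the scene. Friction and masses are not known exactly. Their poses are not given: they have to be found in the camera images.
- strip_rack: Blue plate 84 x 290 x 10 mm, fixed to the table: the rack that is full at the start. Origin: centre of its underside, on the table top; its y axis runs along the row and points to its red end bar (12 mm wide, 18 mm high above the table), z up. Four round seats stand on it in a row, centred at x = 0 and y = +0.105, +0.035, -0.035, -0.105 m in this frame.
- build_rack: Bare aluminium plate 84 x 290 x 10 mm, fixed to the table: the rack that is empty at the start. Origin: centre of its underside, on the table top; its y axis runs along the row and points to its red end bar (12 mm wide, 18 mm high above the table), z up. It carries four yellow round seats, 50 mm in diameter, flat tops 22 mm above the table, centred at x = 0 and y = +0.105, +0.035, -0.035, -0.105 m in this frame.
- clamp_knob_mid (a point): The black round clamp knob with a bright red cap on top, 44 mm wide and 30 mm tall (lower 16 mm full width, upper 14 mm the 24 mm red cap); 50 g or so, loose. This point is its centre, half-way up (15 mm above its underside); z up along its own axis. At the start it stands on one of the seats of the blue rack.
- star_knob_mid (a point): The black star-shaped knob lying head down with its thin steel stud pointing up: head 36 x 40 mm wide and 15 mm tall, a 20 mm collar up to 21 mm, then a 6 mm stud up to 46 mm; 35 g or so, loose. This point is its centre, half-way up (23 mm above its underside); z up along its own axis. At the start it stands on one of the seats of the blue rack.
- spacer_post_mid (a point): The white round nylon post standing on end, 17 mm in diameter, 60 mm tall; 30 g or so, loose. This point is its centre, half-way up (30 mm above its underside); z up along its own axis. At the start it stands on one of the seats of the blue rack.
- shaft_collar_mid (a point): The pale metal ring (shaft collar) lying flat, about 28 mm across, 12 mm tall, with a small black screw head on one side; 45 g or so, loose. This point is its centre, half-way up (6 mm above its underside); z up along its own axis. At the start it stands on one of the seats of the blue rack.
- clamp_knob_seat: The yellow round seat, 50 mm in diameter, of the blue rack on which the clamp knob stands at the start; fixed to that rack and stays there. Origin: centre of its underside, 10 mm above the table; its flat top is 12 mm higher (22 mm above the table).
- star_knob_seat: The yellow round seat, 50 mm in diameter, of the blue rack on which the star knob stands at the start; fixed to that rack and stays there. Origin: centre of its underside, 10 mm above the table; its flat top is 12 mm higher (22 mm above the table).
- spacer_post_seat: The yellow round seat, 50 mm in diameter, of the blue rack on which the spacer post stands at the start; fixed to that rack and stays there. Origin: centre of its underside, 10 mm above the table; its flat top is 12 mm higher (22 mm above the table).
- shaft_collar_seat: The yellow round seat, 50 mm in diameter, of the blue rack on which the shaft collar stands at the start; fixed to that rack and stays there. Origin: centre of its underside, 10 mm above the table; its flat top is 12 mm higher (22 mm above the table).
- screwdriver: Red-handled screwdriver, 187 mm long, 27 mm thick, lying loose near the racks; a bystander. Origin near the middle of its underside.
- marker_pen: Black and white marker pen, 135 mm long, lying loose near the racks; a bystander. Origin near the middle of its underside.
- scoop: Small metal-grey scoop, 129 mm long, 33 mm high, lying loose near the racks; a bystander. Origin near the middle of its underside.
There are look-alikes about, which are no part of the job. What is shaped like the part that bears clamp_knob_mid but turquoise is not meant.

How it is judged:
At the end, for the whole second after the job is handed in: Each part is released, at rest and upright (0.15 rad) on the aluminium rack's seat at minus the y of its former seat in the blue rack, its centre within 12 mm of the seat's centre along and across the rack and within 4 mm of resting height (((y of clamp_knob_seat in the frame of strip_rack between 0.085 and 0.125 m and y of clamp_knob_mid in the frame of build_rack between -0.117 and -0.093 m) or (y of clamp_knob_seat in the frame of strip_rack between 0.015 and 0.055 m and y of clamp_knob_mid in the frame of build_rack between -0.047 and -0.023 m) or (y of clamp_knob_seat in the frame of strip_rack between -0.055 and -0.015 m and y of clamp_knob_mid in the frame of build_rack between 0.023 and 0.047 m) or (y of clamp_knob_seat in the frame of strip_rack between -0.125 and -0.085 m and y of clamp_knob_mid in the frame of build_rack between 0.093 and 0.117 m)) and x of clamp_knob_mid in the frame of build_rack between -0.012 and 0.012 m and z of clamp_knob_mid in the frame of build_rack between 0.033 and 0.041 m and angle between each of clamp_knob_mid, star_knob_mid, spacer_post_mid, shaft_collar_mid's own z axis and vertical below 0.15 rad and linear speed of each of clamp_knob, star_knob, spacer_post, shaft_collar below 0.02 m/s and ((y of star_knob_seat in the frame of strip_rack between 0.085 and 0.125 m and y of star_knob_mid in the frame of build_rack between -0.117 and -0.093 m) or (y of star_knob_seat in the frame of strip_rack between 0.015 and 0.055 m and y of star_knob_mid in the frame of build_rack between -0.047 and -0.023 m) or (y of star_knob_seat in the frame of strip_rack between -0.055 and -0.015 m and y of star_knob_mid in the frame of build_rack between 0.023 and 0.047 m) or (y of star_knob_seat in the frame of strip_rack between -0.125 and -0.085 m and y of star_knob_mid in the frame of build_rack between 0.093 and 0.117 m)) and x of star_knob_mid in the frame of build_rack between -0.012 and 0.012 m and z of star_knob_mid in the frame of build_rack between 0.041 and 0.049 m and ((y of spacer_post_seat in the frame of strip_rack between 0.085 and 0.125 m and y of spacer_post_mid in the frame of build_rack between -0.117 and -0.093 m) or (y of spacer_post_seat in the frame of strip_rack between 0.015 and 0.055 m and y of spacer_post_mid in the frame of build_rack between -0.047 and -0.023 m) or (y of spacer_post_seat in the frame of strip_rack between -0.055 and -0.015 m and y of spacer_post_mid in the frame of build_rack between 0.023 and 0.047 m) or (y of spacer_post_seat in the frame of strip_rack between -0.125 and -0.085 m and y of spacer_post_mid in the frame of build_rack between 0.093 and 0.117 m)) and x of spacer_post_mid in the frame of build_rack between -0.012 and 0.012 m and z of spacer_post_mid in the frame of build_rack between 0.048 and 0.056 m and ((y of shaft_collar_seat in the frame of strip_rack between 0.085 and 0.125 m and y of shaft_collar_mid in the frame of build_rack between -0.117 and -0.093 m) or (y of shaft_collar_seat in the frame of strip_rack between 0.015 and 0.055 m and y of shaft_collar_mid in the frame of build_rack between -0.047 and -0.023 m) or (y of shaft_collar_seat in the frame of strip_rack between -0.055 and -0.015 m and y of shaft_collar_mid in the frame of build_rack between 0.023 and 0.047 m) or (y of shaft_collar_seat in the frame of strip_rack between -0.125 and -0.085 m and y of shaft_collar_mid in the frame of build_rack between 0.093 and 0.117 m)) and x of shaft_collar_mid in the frame of build_rack between -0.012 and 0.012 m and z of shaft_collar_mid in the frame of build_rack between 0.024 and 0.032 m); the robot touches nothing.
It fails at once if the screwdriver is moved more than 20 mm (distance of screwdriver from where it was at the start of the episode above 0.02 m).
It fails at once if the marker pen is moved more than 20 mm (distance of marker_pen from where it was at the start of the episode above 0.02 m).
It fails at once if the scoop is moved more than 20 mm (distance of scoop from where it was at the start of the episode above 0.02 m).
It also fails if it takes over 99 s, if anything falls off the work surface, if the arm or the gripper's body presses on something with over 40 N, if the wrist force passes 120 N, or if a joint passes its speed limit or range.

## Working session

There is one attempt and no reset: what is moved stays moved. The work goes in short steps, Python scripts to look and compute and a tool call to move; the robot and the scene stay as the last step left them, time stands still between calls to the robot, and variables do not carry over. Pictures are saved under pics/ and viewed, at most 14 in all, crops included, and the job is handed in when it is done.

Besides the shell and the picture viewer there is one more tool, called after "Emit:" by a JSON object that holds its "api" and its "payload", one argument or row to a line. carry_out: Moves the arm, as the interface text tells. Its arguments: {"type":"object","properties":{"rows":{"type":"array","items":{"type":"array","items":{"type":"array","items":{"type":"number"}}}},"grip":{"type":"number"},"grip_force":{"type":"number"}},"required":["rows"]}

```bash
mkdir -p pics
cat > h.py <<'E'
import numpy as np, cv2
from workcell import bot
def ray(p,uv):
    K=np.array(p["K"]);d=np.array([(uv[0]-K[0,2])/K[0,0],(uv[1]-K[1,2])/K[1,1]]);s=d.copy()
    for _ in range(20): s=d/(1+p["k1"]*(s@s))
    T=np.array(p["pose"]);return T[:3,3],T[:3,:3]@np.array([s[0],s[1],1])
def onz(p,uv,z):
    o,r=ray(p,uv);return o+r*(z-o[2])/r[2]
def proj(p,X):
    T=np.array(p["pose"]);c=T[:3,:3].T@(np.array(X)-T[:3,3]);s=c[:2]/c[2];s=s*(1+p["k1"]*(s@s));K=np.array(p["K"])
    return np.array([K[0,0]*s[0]+K[0,2],K[1,1]*s[1]+K[1,2]])
def save(p,n): cv2.imwrite("pics/"+n+".png",np.ascontiguousarray(p["pixels"][:,:,::-1]))
E
python3 - <<'E'
from h import *
np.set_printoptions(precision=4,suppress=True)
Z=dict(clamp_knob_mid=.037,star_knob_mid=.045,spacer_post_mid=.052,shaft_collar_mid=.028,clamp_knob_seat=.01,star_knob_seat=.01,spacer_post_seat=.01,shaft_collar_seat=.01,strip_rack=0,build_rack=0,screwdriver=0,marker_pen=0,scoop=0)
for n in("top","scene"):
    p=bot.grab_frame(n);save(p,n+"0");print(n,np.array(p["pose"])[:3,3])
    for k,z in Z.items():
        print(k,[(np.round(d["position"]),round(d["conf"],2),onz(p,d["position"],z)[:2]) for d in bot.spot_point(p,k)[:3]])
s=bot.observe();print(s["position"],s["tool_rot"],s["clock"],s["grip_width"],s["force"])
E
```

```text
top [0.2768 0.014  1.2536]
clamp_knob_mid [(array([395., 207.]), 0.77, array([ 0.603 , -0.1751])), (array([440., 317.]), 0.7, array([ 0.3298, -0.2782])), (array([404., 316.]), 0.64, array([ 0.3315, -0.1912]))]
star_knob_mid [(array([406., 255.]), 0.35, array([ 0.4786, -0.1966]))]
spacer_post_mid [(array([367., 258.]), 0.46, array([ 0.4695, -0.0999]))]
shaft_collar_mid [(array([418., 253.]), 0.46, array([ 0.4864, -0.2305]))]
clamp_knob_seat [(array([442., 247.]), 0.58, array([ 0.5051, -0.2955]))]
star_knob_seat [(array([387., 258.]), 0.67, array([ 0.4777, -0.1562]))]
spacer_post_seat []
shaft_collar_seat [(array([418., 250.]), 0.48, array([ 0.4984, -0.2341])), (array([445., 245.]), 0.31, array([ 0.5116, -0.3045]))]
strip_rack [(array([406., 255.]), 0.62, array([ 0.4856, -0.2037]))]
build_rack [(array([230., 187.]), 0.64, array([0.6638, 0.2484])), (array([249., 254.]), 0.63, array([0.4878, 0.1922]))]
screwdriver [(array([375., 178.]), 0.85, array([ 0.6886, -0.1302]))]
marker_pen [(array([300., 185.]), 0.64, array([0.6689, 0.0657]))]
scoop [(array([232., 183.]), 0.66, array([0.6752, 0.2
[... 685 characters left out ...]
0.2922]))]
spacer_post_seat [(array([322., 297.]), 0.58, array([ 0.4695, -0.0964]))]
shaft_collar_seat [(array([367., 334.]), 0.85, array([ 0.4919, -0.2262])), (array([344., 316.]), 0.41, array([ 0.4798, -0.1622]))]
strip_rack [(array([356., 331.]), 0.62, array([ 0.4816, -0.2022]))]
build_rack [(array([259., 221.]), 0.66, array([0.4775, 0.1959]))]
screwdriver [(array([403., 269.]), 0.92, array([ 0.6757, -0.1256]))]
marker_pen [(array([351., 227.]), 0.62, array([0.6576, 0.0509])), (array([373., 329.]), 0.29, array([ 0.5155, -0.2195]))]
scoop [(array([310., 185.]), 0.59, array([0.6597, 0.2396]))]
[0.2718 0.5628 0.2065] [-3.1415 -0.      2.6917] 1.4 0.08521450444565433 [ 0.1779 -1.3392 -0.1812]
```

View pics/top0.png

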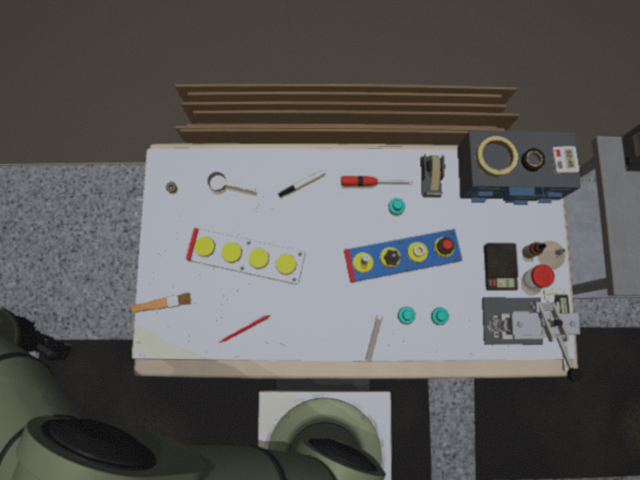

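View pics/scene0.png

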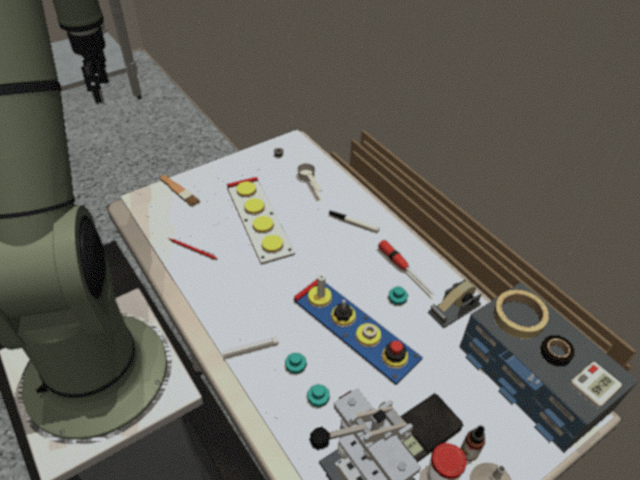

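The top view shows the blue rack with its red bar at its left end (348,264). From the bar, the order is post (364,260), star knob (392,257), collar (418,252), clamp knob (446,244). The aluminium rack's red bar is also at its left end, at (192,243). Next I'll measure the yellow seats.

```bash
cat >> h.py <<'E'
def yellow(p,z=.022,amin=60):
    h=cv2.cvtColor(np.ascontiguousarray(p["pixels"]),cv2.COLOR_RGB2HSV)
    m=cv2.inRange(h,(22,130,90),(36,255,255));n,_,st,c=cv2.connectedComponentsWithStats(m)
    return [(c[i],st[i,4],onz(p,c[i],z)[:2]) for i in range(1,n) if st[i,4]>amin]
E
python3 - <<'E'
from h import *
np.set_printoptions(precision=4,suppress=True)
for n in("top","scene"):
    p=bot.grab_frame(n);print(n)
    for r in yellow(p): print(*r)
E
```

```text
top
[204.1273 246.1564] 275 [0.5028 0.3029]
[415.6463 253.1905] 147 [ 0.4877 -0.2255]
[231.236  252.1423] 267 [0.488  0.2341]
[258.306  258.0224] 268 [0.4736 0.166 ]
[385.8652 256.6517] 89 [ 0.4786 -0.1508]
[361.6186 263.6546] 194 [ 0.4608 -0.0902]
[285.5376 263.8158] 266 [0.4595 0.0981]
scene
[245.6091 188.2386] 197 [0.4995 0.299 ]
[253.8929 205.8265] 196 [0.4843 0.2286]
[262.507  223.8357] 213 [0.47   0.1609]
[271.917  243.1909] 241 [0.4558 0.0927]
[318.5356 296.7238] 239 [ 0.458  -0.0989]
[343.5047 318.8037] 107 [ 0.4687 -0.1756]
[366.7563 337.4873] 197 [ 0.4808 -0.2391]
[395.0275 361.2477] 109 [ 0.4931 -0.3138]
```

Emit:
{"api": "carry_out", "payload": {
  "rows": [
    [[0.03, -0.03, 0, -7], [0.05, -0.06, 0, -14], [0.05, -0.09, 0, -21], [0.05, -0.12, 0, -28], [0.05, -0.15, 0, -35], [0.05, -0.18, 0, -42], [0.05, -0.2, 0, -49], [0.05, -0.2, 0, -56], [0.05, -0.2, 0, -63], [0.05, -0.2, 0, -64.2], [0.05, -0.2, 0, -64.2], [0.05, -0.2, 0, -64.2]]
  ]
}}

```text
clock: 2.5
position: [0.1399, 0.4045, 0.2065]
tool_rot: [-3.142, -0.0, -2.475]
force: [0.1, -0.4, -0.8]
grip_width: 0.0855
finger_force: 0.0
```

Emit:
{"api": "carry_out", "payload": {
  "rows": [
    [[-0.0104, -0.03, 0, 7], [-0.021, -0.06, -0.01, 14], [-0.0315, -0.09, -0.02, 21], [-0.042, -0.12, -0.03, 28], [-0.0525, -0.15, -0.04, 35], [-0.063, -0.18, -0.04, 42], [-0.0735, -0.21, -0.04, 49], [-0.084, -0.24, -0.04, 56], [-0.0945, -0.27, -0.04, 63], [-0.105, -0.3, -0.04, 70], [-0.115, -0.33, -0.04, 77], [-0.125, -0.3585, -0.04, 84]]
  ]
}}

```text
clock: 3.5
position: [0.4619, 0.2001, 0.2465]
tool_rot: [-3.142, 0.0, 2.336]
force: [0.1, 0.1, 0.5]
grip_width: 0.0855
finger_force: 0.0
```

Run:
```python
from h import *
np.set_printoptions(precision=4,suppress=True)
p=bot.grab_frame("wrist");save(p,"w1");print(np.array(p["pose"]))
for r in yellow(p,amin=300): print(*r)
s=bot.observe();print(s["position"],s["tool_rot"],s["clock"],s["qpos"])
```

```text
[[ 0.7212  0.6637  0.1986  0.412 ]
 [ 0.6928 -0.6909 -0.2067  0.2536]
 [-0.      0.2867 -0.958   0.4136]
 [ 0.      0.      0.      1.    ]]
[428.4115 148.6962] 1893 [0.5048 0.303 ]
[368.1039 187.8732] 1829 [0.49  0.235]
[310.1895 225.8345] 1710 [0.4754 0.1669]
[255.3115 261.8554] 1570 [0.4606 0.0985]
[0.466  0.1967 0.2465] [3.1411 0.0027 2.3222] 3.55 [-0.6591  0.2878  0.1759  1.8691 -0.0566  0.9884  0.2922]
```

View pics/w1.png

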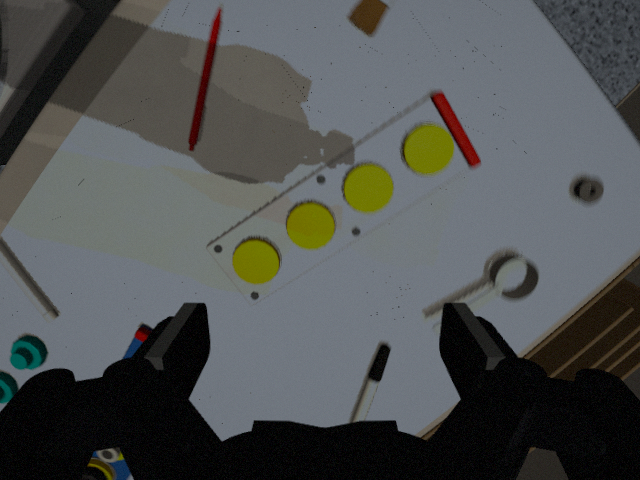

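The wrist view shows the four yellow seats at (428,149), (368,188), (310,226), (255,262), with the red bar at (456,130). These agree with the top view. Next I'll move over the blue rack.

Emit:
{"api": "carry_out", "payload": {
  "rows": [
    [[-0.028, -0.025, 0, 4], [-0.056, -0.05, 0, 8], [-0.084, -0.0745, 0, 12], [-0.112, -0.099, 0, 16], [-0.14, -0.124, 0, 20], [-0.168, -0.149, 0, 25], [-0.196, -0.174, 0, 30], [-0.224, -0.1985, 0, 34], [-0.252, -0.223, 0, 38], [-0.28, -0.248, 0, 42], [-0.3005, -0.2663, 0, 44.4], [-0.3005, -0.2663, 0, 44.4]]
  ]
}}

```text
clock: 4.55
position: [0.48, -0.2052, 0.2466]
tool_rot: [-3.142, 0.003, 1.559]
force: [-0.8, -0.0, -1.3]
grip_width: 0.0853
finger_force: 0.0
```

Run:
```python
from h import *
np.set_printoptions(precision=4,suppress=True)
p=bot.grab_frame("wrist");p=bot.grab_frame("wrist");save(p,"w2");print(np.array(p["pose"])[:3,3])
Z=dict(clamp_knob_mid=.037,star_knob_mid=.045,spacer_post_mid=.052,shaft_collar_mid=.028,clamp_knob_seat=.01,star_knob_seat=.01,spacer_post_seat=.01,shaft_collar_seat=.01)
for k,z in Z.items():
    print(k,[(np.round(d["position"]),round(d["conf"],2),onz(p,d["position"],z)[:2]) for d in bot.spot_point(p,k)[:2]])
s=bot.observe();print(s["position"],s["tool_rot"],s["clock"],s["qpos"])
```

```text
[ 0.4814 -0.1283  0.4134]
clamp_knob_mid [(array([192., 268.]), 0.97, array([ 0.3453, -0.2745])), (array([346., 288.]), 0.86, array([ 0.5026, -0.2973]))]
star_knob_mid [(array([316., 160.]), 0.68, array([ 0.4738, -0.1668]))]
spacer_post_mid [(array([306.,  79.]), 0.76, array([ 0.4658, -0.096 ]))]
shaft_collar_mid [(array([336., 224.]), 0.7, array([ 0.4917, -0.2317])), (array([349., 280.]), 0.59, array([ 0.5055, -0.2926]))]
clamp_knob_seat [(array([352., 277.]), 0.88, array([ 0.5108, -0.2964]))]
star_knob_seat [(array([324., 150.]), 0.69, array([ 0.4812, -0.1596]))]
spacer_post_seat [(array([306.,  80.]), 0.93, array([ 0.4638, -0.0933]))]
shaft_collar_seat [(array([335., 217.]), 0.91, array([ 0.4915, -0.2285])), (array([338., 225.]), 0.61, array([ 0.4946, -0.2374]))]
[ 0.4808 -0.1991  0.2466] [ 3.1414 -0.0001  1.572 ] 5.05 [-0.1048  0.3413  0.4991  1.8445 -0.1914  1.003   0.4748]
```

View pics/w2.png

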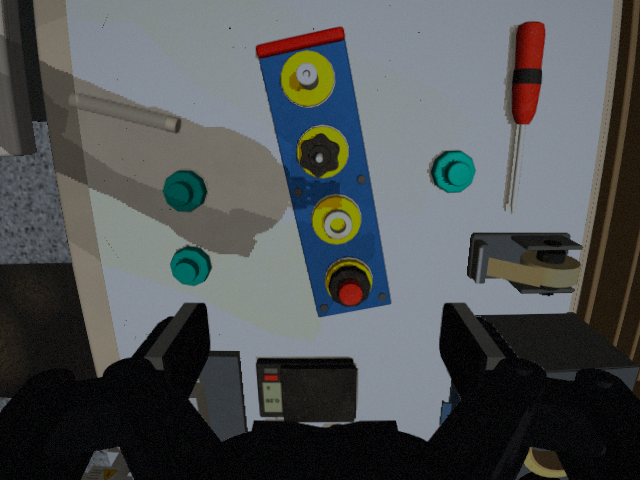

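The wrist view shows the post at (307,74), the star knob at (320,153), the collar at (337,224) and the clamp knob's red cap at (350,291). I'll refine these with region centroids and known heights.

Run:
```python
from h import *
np.set_printoptions(precision=4,suppress=True)
p=bot.grab_frame("wrist")
for n,uv,z in(("post top",(307.5,72.5),.082),("star head",(320,151),.033),("collar top",(337,223.5),.034),("cap top",(350,293),.052)): print(n,onz(p,uv,z)[:2])
h=cv2.cvtColor(np.ascontiguousarray(p["pixels"]),cv2.COLOR_RGB2HSV)
m=((h[...,0]>22)&(h[...,0]<36)&(h[...,1]>130)&(h[...,2]>60)).astype(np.uint8)
for c in [(307,78),(322,150),(337,218),(349,277)]:
    q=m.copy();q[:c[1]-36]=0;q[c[1]+36:]=0;q[:,:c[0]-40]=0;q[:,c[0]+40:]=0
    pts=cv2.findNonZero(q);hull=cv2.convexHull(pts);(e,ax,a)=cv2.fitEllipse(hull);print("seat",e,ax,onz(p,e,.022)[:2])
for lab in("star_knob_mid","shaft_collar_mid","spacer_post_mid"):
    for r in bot.regions_of(p,lab)[:1]:
        v,u=np.nonzero(r["region"]);print(lab,u.min(),u.max(),v.min(),v.max(),u.mean(),v.mean())
```

```text
post top [ 0.4682 -0.0907]
star head [ 0.4774 -0.1558]
collar top [ 0.494 -0.226]
cap top [ 0.507  -0.2924]
seat (307.16571044921875, 81.93171691894531) (52.82615661621094, 54.68394088745117) [ 0.4654 -0.0928]
seat (321.686279296875, 155.53976440429688) (50.154754638671875, 51.16510009765625) [ 0.4789 -0.161 ]
seat (334.8466491699219, 223.153076171875) (47.69961929321289, 48.444976806640625) [ 0.4922 -0.2288]
seat (342.1136474609375, 271.9677429199219) (49.324432373046875, 82.40657043457031) [ 0.5003 -0.282 ]
star_knob_mid 300 339 138 180 319.0119521912351 158.97051792828685
shaft_collar_mid 323 350 213 241 336.66732673267325 227.26336633663365
spacer_post_mid 296 318 68 93 307.26940639269407 80.42237442922375
```

Emit:
{"api": "carry_out", "payload": {
  "rows": [
    [[0.03, -0.004, 0.02, 0], [0.06, -0.008, 0.04, 0], [0.09, -0.0135, 0.07, 0], [0.1075, -0.0135, 0.1, 0], [0.1075, -0.0135, 0.135, 0], [0.1075, -0.0135, 0.165, 0], [0.1075, -0.0135, 0.19, 0], [0.1075, -0.0135, 0.2116, 0], [0.1075, -0.0135, 0.2116, 0], [0.1075, -0.0135, 0.2116, 0]]
  ]
}}

```text
clock: 6.08
position: [0.4666, -0.0925, 0.0347]
tool_rot: [-3.14, 0.0, 1.571]
force: [0.6, -0.6, 0.0]
grip_width: 0.0854
finger_force: 0.0
```

Emit:
{"api": "carry_out", "payload": {
  "rows": [
    [[0, 0, 0, 0], [0, 0, 0, 0], [0, 0, 0, 0], [0, 0, 0, 0], [0, 0, 0, 0], [0, 0, 0, 0], [0, 0, 0, 0], [0, 0, 0, 0], [0, 0, 0, 0], [0, 0, 0, 0]]
  ],
  "grip": 0.01,
  "grip_force": 30
}}

```text
clock: 6.92
position: [0.4674, -0.0922, 0.0353]
tool_rot: [3.141, -0.0, 1.571]
force: [-0.7, 0.5, 8.5]
grip_width: 0.0157
finger_force: 30.1
```

Emit:
{"api": "carry_out", "payload": {
  "rows": [
    [[0, 0, -0.03, 0], [0, 0, -0.06, 0], [0.02, -0.001, -0.07, 0], [0.05, -0.002, -0.07, 0], [0.085, -0.004, -0.07, 0], [0.12, -0.005, -0.07, 0], [0.155, -0.007, -0.07, 0], [0.18, -0.007, -0.07, 0], [0.19, -0.007, -0.06, 0], [0.19, -0.007, -0.04, 0], [0.19, -0.007, -0.02, 0], [0.19, -0.007, -0.01, 0]]
  ]
}}

```text
clock: 7.92
position: [0.4592, 0.0974, 0.043]
tool_rot: [-3.14, 0.001, 1.572]
force: [-0.4, -0.2, -1.1]
grip_width: 0.0158
finger_force: 29.5
```

Emit:
{"api": "carry_out", "payload": {
  "rows": [
    [[0, 0, 0.005, 0], [0, 0, 0.009, 0], [0, 0, 0.0095, 0], [0, 0, 0.0095, 0], [0, 0, 0.0095, 0]]
  ]
}}

```text
clock: 8.33
position: [0.4604, 0.0976, 0.0359]
tool_rot: [3.141, -0.0, 1.571]
force: [0.7, 0.5, 0.2]
grip_width: 0.0159
finger_force: 29.5
```

Emit:
{"api": "carry_out", "payload": {
  "rows": [
    [[0, 0, 0.001, 0], [0, 0, 0.001, 0], [0, 0, 0.001, 0]]
  ]
}}

```text
clock: 8.58
position: [0.4606, 0.0979, 0.0352]
tool_rot: [3.14, -0.001, 1.571]
force: [-1.4, -0.1, 15.5]
grip_width: 0.0158
finger_force: 31.1
```

Emit:
{"api": "carry_out", "payload": {
  "rows": [
    [[0, 0, 0, 0], [0, 0, 0, 0], [0, 0, 0, 0], [0, 0, 0, 0], [0, 0, 0, 0], [0, 0, 0, 0], [0, 0, -0.03, 0], [0, 0, -0.06, 0], [0, 0, -0.1, 0], [-0.03, 0.002, -0.12, 0], [-0.06, 0.004, -0.12, 0], [-0.1, 0.006, -0.12, 0]]
  ],
  "grip": 0.0854
}}

```text
clock: 9.58
position: [0.4668, -0.0014, 0.1557]
tool_rot: [3.139, -0.001, 1.575]
force: [1.7, 1.2, 0.5]
grip_width: 0.0853
finger_force: 0.0
```

Emit:
{"api": "carry_out", "payload": {
  "rows": [
    [[-0.035, 0.003, 0, 0], [-0.07, 0.006, 0, 0], [-0.105, 0.009, 0, 0], [-0.14, 0.011, 0.02, 0], [-0.157, 0.011, 0.045, 0], [-0.157, 0.011, 0.075, 0], [-0.157, 0.011, 0.1, 0], [-0.157, 0.011, 0.12, 0], [-0.157, 0.011, 0.1305, 0], [-0.157, 0.011, 0.1305, 0], [-0.157, 0.011, 0.1305, 0]]
  ]
}}

```text
clock: 10.5
position: [0.4771, -0.1594, 0.0242]
tool_rot: [-3.141, 0.0, 1.571]
force: [-0.2, 0.4, 0.0]
grip_width: 0.0851
finger_force: 0.0
```

Emit:
{"api": "carry_out", "payload": {
  "rows": [
    [[0, 0, 0, 0], [0, 0, 0, 0], [0, 0, 0, 0], [0, 0, 0, 0], [0, 0, 0, 0], [0, 0, 0, 0], [0, 0, 0, 0], [0, 0, 0, 0]]
  ],
  "grip": 0.02
}}

```text
clock: 11.17
position: [0.4772, -0.1592, 0.0239]
tool_rot: [3.142, 0.0, 1.571]
force: [1.0, 0.0, 0.3]
grip_width: 0.02
finger_force: 0.0
```

Run:
```python
from h import *
p=bot.grab_frame("wrist");save(p,"w3")
s=bot.observe();print(s["position"],s["grip_width"],s["finger_force"])
```

```text
[ 0.47712899 -0.15924707  0.02389898] 0.02027787305375573 0.0
```

View pics/w3.png

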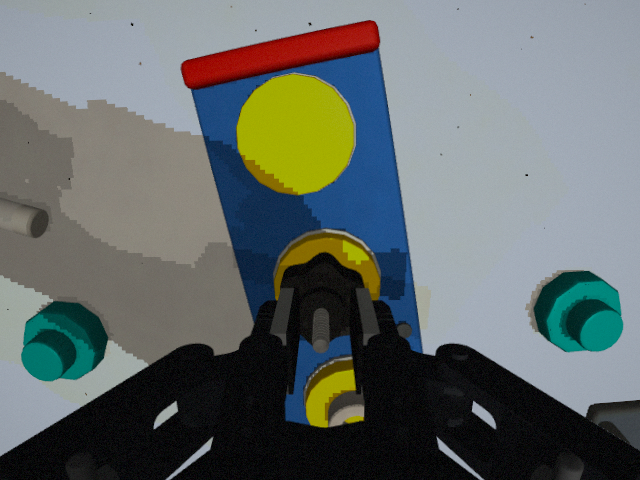

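The view shows the fingers closed to 20 mm around the star knob's stud at (320,330), with its head at (318,275) apparently not squeezed. I'll work out where it stands.

Run:
```python
from h import *
np.set_printoptions(precision=4,suppress=True)
p=bot.grab_frame("wrist")
print(onz(p,(321,344),.068),onz(p,(320,254),.037),onz(p,(320,254),.030), "seat left",onz(p,(275,275),.022),"right",onz(p,(381,275),.022),"top",onz(p,(327,229),.022))
print("tip corner",[onz(p,(297,289),z) for z in(.03,.04,.05)],proj(p,(.477,-.159,.024)))
p=bot.grab_frame("scene");c=p["pixels"][270:390,280:440];cv2.imwrite("pics/s3.png",cv2.resize(c[:,:,::-1],None,fx=4,fy=4,interpolation=cv2.INTER_CUBIC))
```

```text
[ 0.4765 -0.162   0.068 ] [ 0.4759 -0.1392  0.037 ] [ 0.4759 -0.1416  0.03  ] seat left [ 0.4552 -0.1546  0.022 ] right [ 0.5036 -0.1546  0.022 ] top [ 0.4789 -0.1328  0.022 ]
tip corner [array([ 0.4657, -0.1579,  0.03  ]), array([ 0.4664, -0.1534,  0.04  ]), array([ 0.4672, -0.1489,  0.05  ])] [322.7465 285.7296]
```

View pics/s3.png

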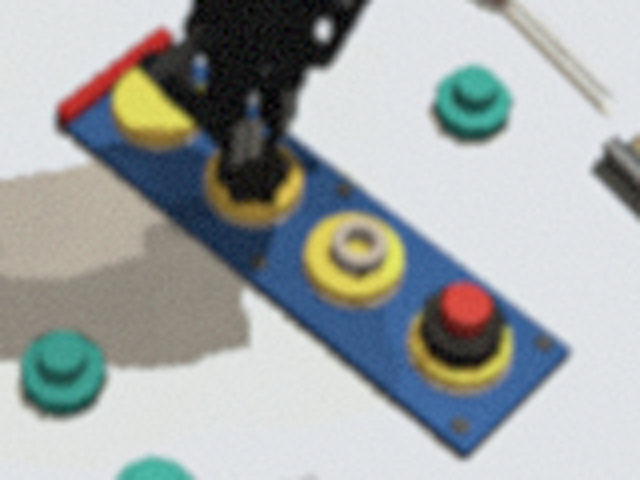

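The star knob still stands upright on its seat, with the fingers either side of its collar. I'll close on that.

Emit:
{"api": "carry_out", "payload": {
  "rows": [
    [[0, 0, 0, 0], [0, 0, 0, 0], [0, 0, 0, 0], [0, 0, 0, 0], [0, 0, 0, 0], [0, 0, 0, 0]]
  ],
  "grip": 0.003
}}

```text
clock: 11.82
position: [0.4771, -0.1592, 0.0239]
tool_rot: [-3.142, 0.0, 1.571]
force: [0.2, 0.4, -0.7]
grip_width: 0.0042
finger_force: 29.2
```

Emit:
{"api": "carry_out", "payload": {
  "rows": [
    [[0, 0, -0.03, 0], [0, 0, -0.065, 0], [0, 0, -0.1, 0], [0.03, 0, -0.105, 0], [0.068, 0, -0.105, 0], [0.106, 0, -0.105, 0], [0.144, 0, -0.105, 0], [0.182, -0.001, -0.105, 0], [0.22, -0.002, -0.105, 0], [0.258, -0.0025, -0.105, 0], [0.296, -0.0025, -0.105, 0], [0.3275, -0.0025, -0.105, 0]]
  ]
}}

```text
clock: 12.82
position: [0.474, 0.1712, 0.129]
tool_rot: [3.142, -0.001, 1.573]
force: [1.5, 0.4, 0.0]
grip_width: 0.0044
finger_force: 29.4
```

Run:
```python
from h import *
np.set_printoptions(precision=4,suppress=True)
p=bot.grab_frame("scene");p=bot.grab_frame("scene");c=p["pixels"][120:300,170:370];cv2.imwrite("pics/s4.png",cv2.resize(c[:,:,::-1],None,fx=3,fy=3,interpolation=cv2.INTER_CUBIC))
s=bot.observe();print(s["position"],s["grip_width"],s["finger_force"],s["clock"])
```

```text
[0.4739 0.1737 0.1286] 0.0042127529679535465 29.380908608436584 12.9167
```

View pics/s4.png

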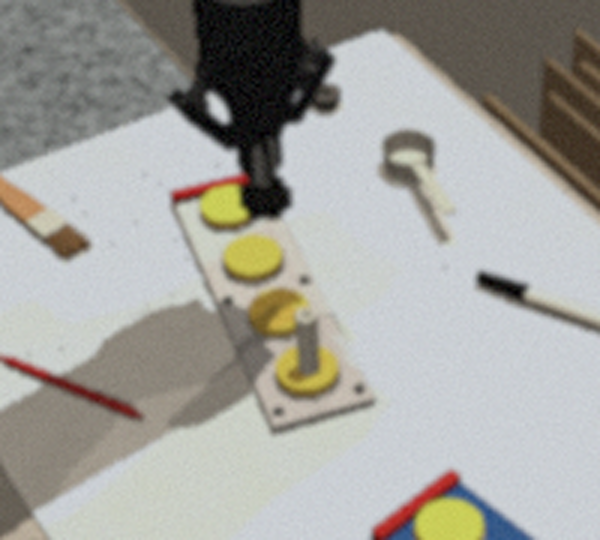

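The post stands on its seat and the star knob hangs level in the grip. I'll lower it.

Emit:
{"api": "carry_out", "payload": {
  "rows": [
    [[0, 0, 0.025, 0], [0, 0, 0.05, 0], [0, 0, 0.075, 0], [0, 0, 0.095, 0], [0, 0, 0.102, 0], [0, 0, 0.105, 0], [0, 0, 0.1055, 0], [0, 0, 0.1055, 0], [0, 0, 0.1055, 0]]
  ]
}}

```text
clock: 13.67
position: [0.4751, 0.1684, 0.0243]
tool_rot: [3.14, -0.001, 1.571]
force: [-0.1, -0.9, -0.2]
grip_width: 0.0045
finger_force: 29.5
```

Emit:
{"api": "carry_out", "payload": {
  "rows": [
    [[0, 0, 0, 0], [0, 0, 0, 0], [0, 0, 0, 0], [0, 0, 0, 0], [0, 0, 0, 0], [0, 0, 0, 0], [0, 0, -0.03, 0], [0, 0, -0.06, 0], [0, 0, -0.095, 0], [0, 0, -0.12, 0], [0, 0, -0.12, 0], [0, 0, -0.12, 0]]
  ],
  "grip": 0.0854
}}

```text
clock: 14.67
position: [0.475, 0.1688, 0.1445]
tool_rot: [3.14, -0.002, 1.572]
force: [-0.6, 0.6, -0.3]
grip_width: 0.0855
finger_force: 0.0
```

Run:
```python
from h import *
np.set_printoptions(precision=4,suppress=True)
s=bot.observe();print(s["position"],s["grip_width"],s["clock"])
p=bot.grab_frame("wrist");save(p,"w5")
for k,z in (("spacer_post_mid",.052),("star_knob_mid",.045)):
    print(k,[(np.round(d["position"]),round(d["conf"],2),onz(p,d["position"],z)[:2]) for d in bot.spot_point(p,k)[:2]])
```

```text
[0.475  0.1688 0.1445] 0.0854771369669854 14.6667
spacer_post_mid [(array([302., 329.]), 0.72, array([0.4595, 0.0936]))]
star_knob_mid [(array([325., 236.]), 0.76, array([0.4765, 0.1629]))]
```

View pics/w5.png

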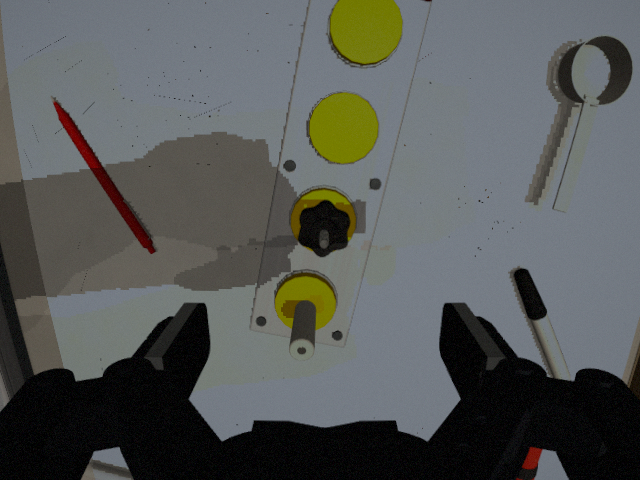

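Both parts stand on their seats: star at (324,227), post base at (305,303). Next is the collar, approached with a pre-closed gripper.

Emit:
{"api": "carry_out", "payload": {
  "rows": [
    [[-0.035, 0.002, 0, 0], [-0.07, 0.003, 0, 0], [-0.107, 0.005, 0, 0], [-0.144, 0.007, 0, 0], [-0.181, 0.008, 0, 0], [-0.218, 0.01, 0, 0], [-0.255, 0.012, 0, 0], [-0.292, 0.014, 0, 0], [-0.329, 0.016, 0, 0], [-0.366, 0.018, 0.02, 0], [-0.39, 0.018, 0.05, 0], [-0.397, 0.018, 0.07, 0]]
  ],
  "grip": 0.048
}}

```text
clock: 15.82
position: [0.4909, -0.233, 0.0707]
tool_rot: [-3.14, 0.001, 1.567]
force: [-1.2, 0.5, -0.9]
grip_width: 0.048
finger_force: 0.0
```

Emit:
{"api": "carry_out", "payload": {
  "rows": [
    [[0, 0, 0.02, 0], [0, 0, 0.04, 0], [0, 0, 0.048, 0], [0, 0, 0.05, 0], [0, 0, 0.05, 0], [0, 0, 0.05, 0]]
  ]
}}

```text
clock: 16.32
position: [0.4929, -0.2288, 0.024]
tool_rot: [3.141, 0.0, 1.571]
force: [0.1, -0.0, 0.7]
grip_width: 0.0478
finger_force: 0.0
```

Run:
```python
from h import *
np.set_printoptions(precision=4,suppress=True)
s=bot.observe();print(s["position"],s["grip_width"],s["clock"],s["force"])
p=bot.grab_frame("wrist");save(p,"w6")
```

```text
[ 0.4929 -0.2288  0.024 ] 0.04781625529520599 16.3167 [ 0.0948 -0.0135  0.6824]
```

View pics/w6.png

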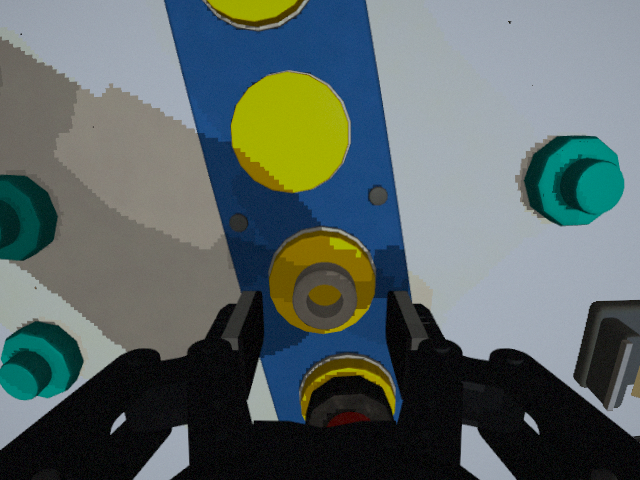

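The collar sits at (325,296) between the pads, whose leading inner corners are at (262,292) and (389,292). I'll get the tip height from their pixel spacing.

Run:
```python
from h import *
np.set_printoptions(precision=4,suppress=True)
p=bot.grab_frame("wrist");print(p["K"][0][0])
for z in (.024,.03,.035,.04,.045,.05,.055):
    a=onz(p,(262,292),z);b=onz(p,(389,292),z);print(z,a[:2],b[:2],b[0]-a[0])
print(onz(p,(325,296),.034))
```

```text
398.9667386810119
0.024 [ 0.4652 -0.2319] [ 0.5235 -0.2319] 0.05832851681378082
0.03 [ 0.4662 -0.2292] [ 0.5224 -0.2292] 0.056238284377545855
0.035 [ 0.467  -0.2269] [ 0.5215 -0.2269] 0.054496424014016775
0.04 [ 0.4679 -0.2246] [ 0.5206 -0.2246] 0.052754563650487585
0.045 [ 0.4687 -0.2223] [ 0.5197 -0.2223] 0.05101270328695845
0.05 [ 0.4696 -0.22  ] [ 0.5188 -0.22  ] 0.049270842923429425
0.055 [ 0.4704 -0.2177] [ 0.5179 -0.2177] 0.047528982559900235
[ 0.494  -0.2292  0.034 ]
```

The finger tips sit well above the reported TCP at this opening, so I'll go lower in guarded steps.

Emit:
{"api": "carry_out", "payload": {
  "rows": [
    [[0, 0, 0.006, 0], [0, 0, 0.012, 0], [0, 0, 0.012, 0], [0, 0, 0.012, 0]]
  ]
}}

```text
clock: 16.75
position: [0.4924, -0.2286, 0.0111]
tool_rot: [-3.141, -0.0, 1.571]
force: [0.1, -0.2, -0.3]
grip_width: 0.0478
finger_force: 0.0
```

Emit:
{"api": "carry_out", "payload": {
  "rows": [
    [[0, 0, 0.003, 0], [0, 0, 0.003, 0], [0, 0, 0.003, 0]]
  ]
}}

```text
clock: 17.0
position: [0.4926, -0.2287, 0.0083]
tool_rot: [-3.141, -0.0, 1.571]
force: [0.1, 0.1, -0.6]
grip_width: 0.0482
finger_force: 0.0
```

Run:
```python
from h import *
np.set_printoptions(precision=4,suppress=True)
s=bot.observe();print(s["position"],s["grip_width"],s["clock"],s["force"])
p=bot.grab_frame("wrist");cv2.imwrite("pics/w7.png",p["pixels"][200:440,160:500,::-1])
```

```text
[ 0.4926 -0.2287  0.0083] 0.0482356759077967 17.0 [ 0.0949  0.1085 -0.5936]
```

View pics/w7.png

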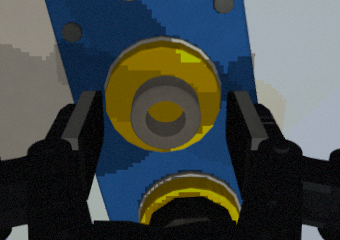

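No contact so far, and the collar is between the pads at crop position (165,113). I'll close.

Emit:
{"api": "carry_out", "payload": {
  "rows": [
    [[0, 0, 0, 0], [0, 0, 0, 0], [0, 0, 0, 0], [0, 0, 0, 0], [0, 0, 0, 0], [0, 0, 0, 0]]
  ],
  "grip": 0.02
}}

```text
clock: 17.55
position: [0.4934, -0.2289, 0.0092]
tool_rot: [3.14, 0.0, 1.571]
force: [-1.3, 1.6, 14.5]
grip_width: 0.0199
finger_force: 7.6
```

Run:
```python
from h import *
p=bot.grab_frame("wrist");cv2.imwrite("pics/w8.png",cv2.resize(np.ascontiguousarray(p["pixels"][210:410,190:460,::-1]),None,fx=2,fy=2))
```

View pics/w8.png

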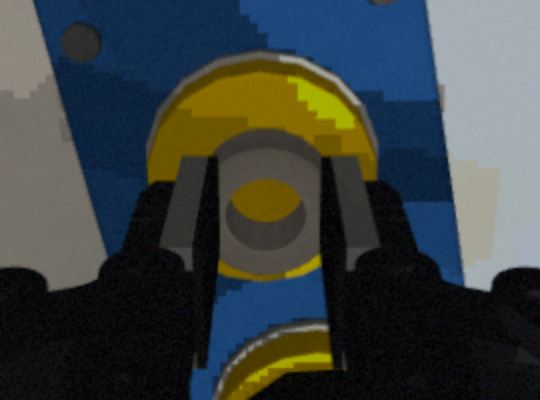

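The pads rest on top of the ring, so the tips are about 25 mm above the reported TCP. I'll open, go lower and close again.

Emit:
{"api": "carry_out", "payload": {
  "rows": [
    [[0, 0, 0, 0], [0, 0, 0, 0], [0, 0, 0, 0], [0, 0, 0, 0], [0, 0, 0.004, 0], [0, 0, 0.0075, 0], [0, 0, 0.0075, 0], [0, 0, 0.0075, 0]]
  ],
  "grip": 0.044
}}

```text
clock: 18.27
position: [0.4924, -0.2286, 0.0005]
tool_rot: [-3.141, -0.0, 1.571]
force: [0.7, 0.7, -0.1]
grip_width: 0.0437
finger_force: 0.0
```

Emit:
{"api": "carry_out", "payload": {
  "rows": [
    [[0, 0, 0, 0], [0, 0, 0, 0], [0, 0, 0, 0], [0, 0, 0, 0], [0, 0, 0, 0], [0, 0, 0, 0]]
  ],
  "grip": 0.02
}}

```text
clock: 18.77
position: [0.4927, -0.2288, 0.001]
tool_rot: [3.142, 0.0, 1.571]
force: [-0.3, -0.2, 4.7]
grip_width: 0.0259
finger_force: 29.7
```

Emit:
{"api": "carry_out", "payload": {
  "rows": [
    [[0, 0, -0.02, 0], [0, 0, -0.055, 0], [0, 0, -0.09, 0], [0.03, 0, -0.1, 0], [0.068, 0, -0.1, 0], [0.106, 0, -0.1, 0], [0.144, -0.001, -0.1, 0], [0.182, -0.001, -0.1, 0], [0.22, -0.002, -0.1, 0], [0.258, -0.0025, -0.1, 0], [0.296, -0.003, -0.1, 0], [0.33, -0.0035, -0.1, 0]]
  ]
}}

```text
clock: 19.77
position: [0.4886, 0.1038, 0.1009]
tool_rot: [3.142, -0.0, 1.572]
force: [1.5, -0.1, 0.4]
grip_width: 0.026
finger_force: 29.8
```

Emit:
{"api": "carry_out", "payload": {
  "rows": [
    [[0.035, 0, 0, 0], [0.07, 0, 0, 0], [0.105, 0, 0, 0], [0.133, 0, 0, 0], [0.133, 0, 0.02, 0], [0.133, 0, 0.045, 0], [0.133, 0, 0.07, 0], [0.133, 0, 0.09, 0], [0.133, 0, 0.096, 0], [0.133, 0, 0.0995, 0], [0.133, 0, 0.1, 0], [0.133, 0, 0.1, 0]]
  ]
}}

```text
clock: 20.77
position: [0.4894, 0.2343, 0.0017]
tool_rot: [3.141, -0.0, 1.571]
force: [0.4, 1.0, 0.6]
grip_width: 0.0258
finger_force: 29.9
```

Emit:
{"api": "carry_out", "payload": {
  "rows": [
    [[0, 0, 0, 0], [0, 0, 0, 0], [0, 0, 0, 0], [0, 0, 0, 0], [0, 0, -0.01, 0], [0, 0, -0.04, 0], [0, 0, -0.08, 0], [0, 0, -0.12, 0], [0, 0, -0.15, 0], [0, 0, -0.15, 0]]
  ],
  "grip": 0.048
}}

```text
clock: 21.6
position: [0.4913, 0.235, 0.157]
tool_rot: [3.135, -0.004, 1.571]
force: [1.0, 0.2, 0.1]
grip_width: 0.0479
finger_force: 0.0
```

Run:
```python
from h import *
s=bot.observe();print(s["position"],s["grip_width"],s["clock"])
p=bot.grab_frame("wrist");save(p,"w9")
```

```text
[0.4912812  0.23504134 0.15700235] 0.047901825793500455 21.6
```

View pics/w9.png

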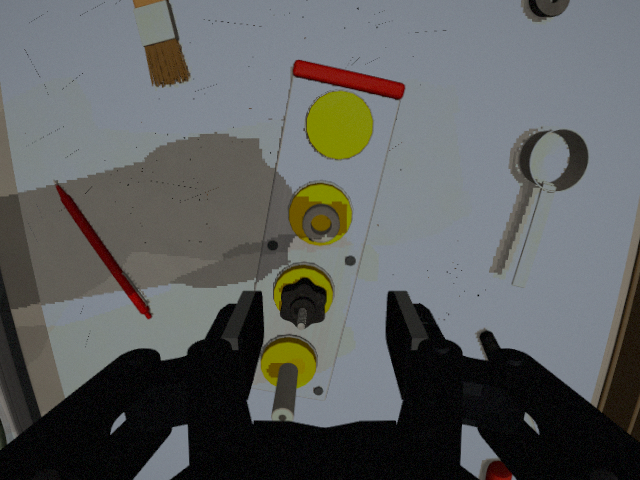

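The collar is on its seat at (321,222). Now the clamp knob.

Emit:
{"api": "carry_out", "payload": {
  "rows": [
    [[-0.035, 0, 0, 0], [-0.075, 0, 0, 0], [-0.115, 0.002, 0, 0], [-0.155, 0.004, 0, 0], [-0.195, 0.006, 0, 0], [-0.235, 0.008, 0, 0], [-0.275, 0.01, 0, 0], [-0.315, 0.012, 0, 0], [-0.355, 0.014, 0, 0], [-0.395, 0.015, 0, 0], [-0.435, 0.016, 0, 0], [-0.47, 0.017, 0, 0]]
  ],
  "grip": 0.065
}}

```text
clock: 22.65
position: [0.5052, -0.2383, 0.1507]
tool_rot: [-3.141, 0.0, 1.57]
force: [1.0, 0.5, -0.9]
grip_width: 0.0653
finger_force: 0.0
```

Emit:
{"api": "carry_out", "payload": {
  "rows": [
    [[-0.03, 0, 0, 0], [-0.055, 0, 0.01, 0], [-0.061, 0, 0.03, 0], [-0.061, 0, 0.05, 0], [-0.061, 0, 0.06, 0], [-0.061, 0, 0.06, 0]]
  ]
}}

```text
clock: 23.15
position: [0.5049, -0.2958, 0.0888]
tool_rot: [-3.138, -0.002, 1.571]
force: [-0.3, 0.8, 0.1]
grip_width: 0.0648
finger_force: 0.0
```

Run:
```python
from h import *
np.set_printoptions(precision=4,suppress=True)
s=bot.observe();print(s["position"],s["grip_width"],s["clock"])
p=bot.grab_frame("wrist")
h=cv2.cvtColor(np.ascontiguousarray(p["pixels"]),cv2.COLOR_RGB2HSV)
m=(((h[...,0]<8)|(h[...,0]>172))&(h[...,1]>150)&(h[...,2]>60)).astype(np.uint8)
n,_,st,c=cv2.connectedComponentsWithStats(m)
for i in range(1,n):
    if st[i,4]>150: print(c[i],st[i],onz(p,c[i],.050)[:2])
```

```text
[ 0.5049 -0.2958  0.0888] 0.06481780362828687 23.15
[325.4029 260.5927] [ 305  240   42   42 1365] [ 0.5059 -0.2977]
```

Emit:
{"api": "carry_out", "payload": {
  "rows": [
    [[0, 0, 0.03, 0], [0, 0, 0.06, 0], [0, 0, 0.08, 0], [0, 0, 0.089, 0], [0, 0, 0.0895, 0], [0, 0, 0.0895, 0]]
  ]
}}

```text
clock: 23.7
position: [0.5067, -0.2969, 0.0025]
tool_rot: [3.141, 0.0, 1.571]
force: [1.4, -0.5, 0.3]
grip_width: 0.0649
finger_force: 0.0
```

Emit:
{"api": "carry_out", "payload": {
  "rows": [
    [[0, 0, 0, 0], [0, 0, 0, 0], [0, 0, 0, 0], [0, 0, 0, 0], [0, 0, 0, 0], [0, 0, 0, 0]]
  ],
  "grip": 0.03
}}

```text
clock: 24.2
position: [0.5071, -0.2971, 0.0031]
tool_rot: [3.139, 0.001, 1.571]
force: [-2.5, 1.6, 12.6]
grip_width: 0.0426
finger_force: 28.7
```

Emit:
{"api": "carry_out", "payload": {
  "rows": [
    [[0, 0, -0.02, 0], [0, 0, -0.055, 0], [0, 0, -0.09, 0], [0.03, 0, -0.1, 0], [0.068, 0, -0.1, 0], [0.106, 0, -0.1, 0], [0.144, 0, -0.1, 0], [0.182, 0, -0.1, 0], [0.22, -0.001, -0.1, 0], [0.258, -0.001, -0.1, 0], [0.296, -0.001, -0.1, 0], [0.334, -0.001, -0.1, 0]]
  ]
}}

```text
clock: 25.2
position: [0.5051, 0.0393, 0.1024]
tool_rot: [3.14, -0.001, 1.571]
force: [1.0, 1.1, -0.6]
grip_width: 0.0422
finger_force: 30.9
```

Emit:
{"api": "carry_out", "payload": {
  "rows": [
    [[0.038, 0, 0, 0], [0.076, 0, 0, 0], [0.114, 0, 0, 0], [0.152, 0, 0, 0], [0.19, 0, 0, 0], [0.228, -0.001, 0, 0], [0.255, -0.002, 0, 0], [0.266, -0.002, 0, 0], [0.266, -0.002, 0.03, 0], [0.266, -0.002, 0.06, 0], [0.266, -0.002, 0.08, 0], [0.266, -0.002, 0.09, 0]]
  ]
}}

```text
clock: 26.2
position: [0.5022, 0.3026, 0.0099]
tool_rot: [-3.14, 0.001, 1.571]
force: [-0.7, 0.2, 0.2]
grip_width: 0.0422
finger_force: 30.9
```

Emit:
{"api": "carry_out", "payload": {
  "rows": [
    [[0, 0, 0.004, 0], [0, 0, 0.008, 0], [0, 0, 0.0095, 0], [0, 0, 0.01, 0], [0, 0, 0.01, 0], [0, 0, 0.01, 0]]
  ]
}}

```text
clock: 26.7
position: [0.5036, 0.3033, 0.0032]
tool_rot: [3.14, -0.001, 1.571]
force: [-2.8, -2.2, 10.6]
grip_width: 0.0422
finger_force: 31.9
```

Emit:
{"api": "carry_out", "payload": {
  "rows": [
    [[0, 0, 0, 0], [0, 0, 0, 0], [0, 0, 0, 0], [0, 0, 0, 0], [0, 0, -0.01, 0], [0, 0, -0.04, 0], [0, 0, -0.08, 0], [0, 0, -0.12, 0], [-0.03, 0, -0.15, 0], [-0.06, 0, -0.18, 0], [-0.07, 0, -0.2, 0], [-0.07, 0, -0.2, 0]]
  ],
  "grip": 0.07
}}

```text
clock: 27.7
position: [0.5049, 0.2305, 0.2064]
tool_rot: [3.137, -0.003, 1.567]
force: [1.0, -0.1, 0.4]
grip_width: 0.07
finger_force: 0.0
```

Run:
```python
from h import *
np.set_printoptions(precision=4,suppress=True)
p=bot.grab_frame("wrist");p=bot.grab_frame("wrist");save(p,"w10")
s=bot.observe();print(s["position"],s["grip_width"],s["clock"])
Z=dict(clamp_knob_mid=.037,star_knob_mid=.045,spacer_post_mid=.052,shaft_collar_mid=.028)
for k,z in Z.items():
    print(k,[(np.round(d["position"]),round(d["conf"],2),onz(p,d["position"],z)[:2]) for d in bot.spot_point(p,k)[:2]])
    for r in bot.regions_of(p,k)[:1]:
        v,u=np.nonzero(r["region"]);print("  reg",onz(p,(u.mean(),v.mean()),z)[:2])
```

```text
[0.5031 0.2335 0.2025] 0.07000883552938646 27.8
clamp_knob_mid [(array([322., 122.]), 0.63, array([0.5037, 0.3035]))]
  reg [0.5044 0.3024]
star_knob_mid [(array([290., 287.]), 0.65, array([0.4743, 0.1618]))]
  reg [0.4769 0.1714]
spacer_post_mid [(array([276., 358.]), 0.75, array([0.4601, 0.0927]))]
  reg [0.4599 0.0927]
shaft_collar_mid [(array([307., 206.]), 0.81, array([0.4901, 0.2315]))]
  reg [0.4901 0.2318]
```

View pics/w10.png

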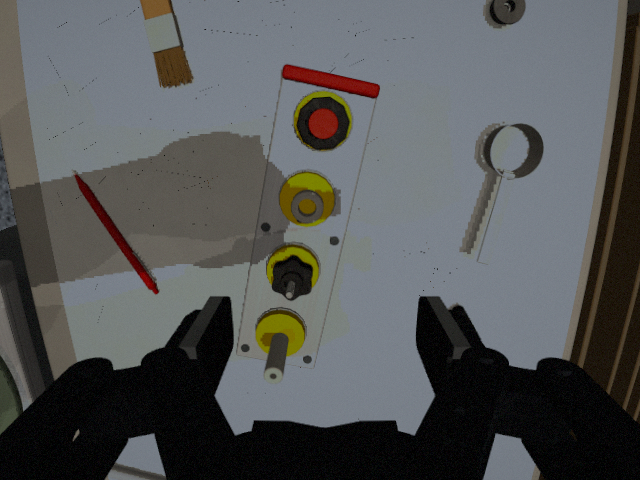

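All four parts stand upright on their own seats, each within about 5 mm of centre: clamp (322,122), collar (307,206), star (291,275), post base (279,337). The fingers are clear, so I'm handing in.

```bash
python3 -c "
from workcell import bot
print(bot.job_done())"
```

```text
the job is handed in; nothing more can be done
None
```

All four parts were moved to the aluminium rack in reverse order and the job was handed in at about 28 s; the last wrist view showed each upright and within about 6 mm of its seat centre, though the hand-in call gave no verdict.

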